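# Face up the candle tins in the display lane

### The arm

A 6-joint arm with a two-finger parallel gripper is mounted at the origin on the work surface. World frame = base frame: x ahead of the robot, y to its left, z up, the work surface at z = 0. Lengths are in mm, angles in rad, forces in N, time in s.
With the tool pointing down it reaches from about 350 to 775 mm from the base axis. Payload 7.3 kg.
Tool frame: the origin (TCP) lies on the centre line of the jaws, within the pads' length; the fingertips stand 11 mm ahead of it and the grasp point (between the pads) lies 8 mm behind it; z points along the fingers, y is the line along which they close (so a half turn about z gives the same grasp; the last joint's range is limited). The gripper opens to 92 mm and grips with 3 to 60 N. Pads are 19 mm wide; open, the fingers measure 130 mm over their backs; the gripper's body (75 mm by 190 mm) begins 47 mm behind the grasp point.
Start: joints at [-1.355, 0.342, 1.524, -0, 1.275, -0.146], TCP at [185.851, -491.023, 237.741] pointing down, gripper open.
Joint ranges: [-2.53, 2.53], [-0.77, 2.02], [0.04, 2.7], [-1, 4.14], [0.28, 2.66], [-3.11, 3.11]. Speed limits (rad/s): [2.57, 2.57, 3.14, 3.14, 3.14, 3.14].

### API

Orientations are given as [roll, pitch, yaw] about the fixed x, y, z axes, in that order (R = Rz(yaw) Ry(pitch) Rx(roll)).
In Python, from plant import bot gives the robot as it stands.
- The arm moves only by the tool step_arm, never from a script. Its argument "deltas" is a list of rows, each a list of 5 numbers: the opening, from 0 (shut) to 1 (fully open), then the shift along the tool's x, y, z each as a share of 0.5 m, from -1 to 1, then the turn about the tool's z as a share of pi/2 rad, from -1 to 1. In form: [[claw, x, y, z, turn], ...]. A call has 1 to 8 rows; each row shifts and turns the commanded pose from where the row before left it, along the tool's axes as they then stand; what a row does not reach is not made up. A row lasts 1/10 s, in which the tool goes at most 50 mm and 8.59 degrees, less where a joint would pass 70% of its speed; a pose out of reach is approached as far as the arm can. A call with a number of a shift or a turn outside -1 to 1 is refused whole. A call with a gripper value outside its range is refused whole. The fingers move at their own pace and stop on an object; the grip force is fixed at half the most. Time passes only in rows, so rows that do not move let the fingers close. It gives the time, the measured TCP pose, the force, the opening and the grip force at its end, in the units of the state.
- bot.get_obs(): the state, without advancing time (a new reading comes with each control period).
- bot.capture(name): name is "side" or "top"; returns (picture, depth): 480x640x3 uint8, red, green, blue; 480x640 float32, mm along the optical axis (not along the pixel's ray), 0 where there is no reading.
- bot.camera_params(name): a dict with "fov_y" (degrees; the focal length in pixels is half the picture's height over the tangent of half this angle, whatever the lens; pixels are square), "cx", "cy" (the principal point, pixels), "rvec" (rotation vector, rad) and "tvec" (3), from world to camera coordinates, as OpenCV has them. Camera axes: x right, y down, z forward; pixel columns grow to the right and rows downward; lengths in mm; the calibration is good to about 2 mm. A picture is of the moment at which its call begins. camera_params takes no time and is no camera call.
- bot.close_job(): hands the job in; it is judged then, once.
The state is a dict: "time": time; "joint_positions": joint angles; "dq": joint speeds; "tau": joint torques, N m; "tool_pos": TCP position; "tcp_rot": TCP orientation; "contact_force": force on the tool from outside, world axes, zero at the start; "moment": the same for the moment, N m; "grip_width": finger opening in mm; "finger_force": force on a finger pad.
Only numpy, scipy, OpenCV 4.12 (cv2) and the standard library are available. Lean on these libraries where they do the work, as an engineer would, in place of code of your own. Each camera call takes 0.05 s, during which the arm holds its last target. There are 200 camera calls.

### The job

Push the single candle tin sideways across the loading apron of the wooden display until it stands in the lane in line behind the row of three, then push on that last tin alone to drive all four gently along the lane as one train until the first tin rests against the end stop and all four touch. Just push with the fingers: the tins stay flat on the wood and are never lifted or tipped, the front three are not pushed directly, and everything else is left where it stands.

Things in the scene. Friction and masses are not known exactly. Their poses are not given: they have to be found in the camera images.
- runner: fixed light-wood display lying crosswise before the robot: a floor board 12 mm thick with a straight lane along its own y, centred on x = 0, 54 mm wide between low side walls (9 mm thick, tops 22 mm above the table). End stop at +y, open back end at y = -180 mm; the -x wall runs the full length. Origin on the table top under the lane's centre line (y = 0 is 140 mm before the stop face); z up
- stop_face (a point): point on the face of the upright end stop (72 mm wide, 16 mm thick, top 52 mm above the table), on the lane's centre line at floor-board height, 12 mm above the table; display y = +140 mm. Axes parallel to the display's, +y pointing from the lane into the stop
- apron (a point): point on the loading apron: where the floor board widens on the +x side, level with the lane floor and without walls, from display y = -74 to -180 mm, out to x = +166 mm. The point is at display (100, -135, 12) mm. The lane's +x wall is missing here: it runs from y = -60 mm to the stop, with a flared lead-in back to y = -82 mm. Axes parallel to the display's
- tin1: round aluminium candle tin with a lid, 50 mm diameter, 38 mm tall, about 90 g; origin at the centre of its underside; the first of three touching tins standing in the lane, nearest the end stop, at the start 40 to 75 mm short of touching it
- tin2: round aluminium candle tin with a lid, 50 mm diameter, 38 mm tall, about 90 g; origin at the centre of its underside; the middle tin of the row, touching tin1
- tin3: round aluminium candle tin with a lid, 50 mm diameter, 38 mm tall, about 90 g; origin at the centre of its underside; the last tin of the row, touching tin2
- single_tin: round aluminium candle tin with a lid, 50 mm diameter, 38 mm tall, about 90 g; origin at the centre of its underside; the single tin standing on the loading apron, 80 to 125 mm to the +x side of the lane's centre line and further back along the lane than the row (display y -127 to -143 mm). All four tins slide freely on the wood; pushing all four takes under 6 N
- large_tin: bystander: large candle tin, 96 mm diameter, 60 mm tall, well away to the left; origin under its centre
- jar_candle: bystander: glass jar candle, 60 mm diameter, 72 mm tall, on the table beside the lane's +x side, its centre about 110 mm from the lane's centre line; origin under its centre
- wax_pack: bystander: flat pale pack 56 x 72 x 22 mm on the table beside the lane's -x side, its centre about 105 mm from the lane's centre line; origin under its centre
- dish: bystander: white ceramic dish, 88 mm diameter, 22 mm tall, on the table beside the stop end on the +x side; origin under its centre
- gift_carton: bystander: pale carton 85 x 85 x 100 mm, far right; origin under its centre
- oil_burner: bystander: terracotta oil burner, 100 mm diameter, 93 mm tall, far left; origin under its centre
Mind the look-alikes: they are no part of the job. What is shaped like the single_tin but blue or green is not meant.

How it is judged:
By the outcome, as a careful person would: the job done as asked, in the order asked, and still so for the second after the job is handed in, with the robot touching nothing.
It also fails if it takes over 45 s, if anything falls off the work surface, if the arm or the gripper's body presses on something with over 40 N, if the wrist force passes 120 N, or if a joint passes its speed limit or range.

## Working session

There is one attempt and no reset: what is moved stays moved. The work goes in short steps, Python scripts to look and compute and a tool call to move; the robot and the scene stay as the last step left them, time stands still between calls to the robot, and variables do not carry over. Pictures are saved under pics/ and viewed, at most 10 in all, crops included, and the job is handed in when it is done.

Besides the shell and the picture viewer there is one more tool, called after "Call:" in YAML: its name, and indented under it one key for each argument. step_arm: Moves the arm, as the interface text tells. Shift numbers are shares of 0.5 m and turn numbers shares of pi/2 rad, none past 1 either way. Its arguments: {"type":"object","properties":{"deltas":{"type":"array","items":{"type":"array","items":{"type":"number","minimum":-1,"maximum":1}}}},"required":["deltas"]}

```bash
mkdir -p pics
cat > h.py <<'E'
import numpy as np, cv2
from plant import bot
def cam(n):
    p=bot.camera_params(n); R=cv2.Rodrigues(np.array(p['rvec'],float))[0]; t=np.array(p['tvec'],float).ravel()
    f=240/np.tan(np.radians(p['fov_y'])/2); return R,t,f,p['cx'],p['cy']
def ray(n,uv,z):
    R,t,f,cx,cy=cam(n); c=-R.T@t
    uv=np.atleast_2d(np.array(uv,float)); d=np.c_[(uv[:,0]-cx)/f,(uv[:,1]-cy)/f,np.ones(len(uv))]@R
    return c+d*((z-c[2])/d[:,2])[:,None]
def pts(n,D):
    R,t,f,cx,cy=cam(n); v,u=np.indices(D.shape)
    P=np.stack([(u-cx)/f*D,(v-cy)/f*D,D],-1); return (P-t)@R
E
python3 - <<'E'
from h import *
print(bot.get_obs())
for n in('top','side'):
    p,d=bot.capture(n); cv2.imwrite(f'pics/{n}0.png',p[:,:,::-1]); np.savez(f'{n}0.npz',p=p,d=d); print(bot.camera_params(n))
E
```

```text
{'time': 0.0, 'joint_positions': array([-1.35498384e+00,  3.42717236e-01,  1.52502223e+00,  1.28878481e-05,
        1.27536356e+00, -1.45977929e-01]), 'dq': array([ 5.75863215e-05, -1.43639116e-03,  1.32916419e-04,  1.23006296e-03,
        2.17454948e-04, -9.19372397e-04]), 'tau': array([-5.09159254e-04, -4.31247103e+01, -2.44223571e+01,  7.17753265e-02,
        5.59368299e-02, -1.26275868e-04]), 'tool_pos': array([ 185.77594264, -490.62343732,  237.04596637]), 'tcp_rot': array([-3.14010014e+00, -2.31891414e-04,  3.61786482e-01]), 'contact_force': array([-0.34077608, -1.20126468,  0.70518968]), 'moment': array([ 0.00267672, -0.02145129,  0.01057501]), 'finger_force': 0.0, 'grip_width': 91.66125775137427}
{'fov_y': 57.899608279335496, 'cx': 313.39633695407696, 'cy': 235.63358807900335, 'rvec': array([ 2.18346072, -2.18034785,  0.07989605]), 'tvec': array([-18.06777045, 582.91545621, 941.58631548])}
{'fov_y': 49.7445220109298, 'cx': 324.248519171751, 'cy': 234.70491413734425, 'rvec': array([ 0.60767079, -2.70185395,  1.11160172]), 'tvec': array([ 500.40599008,  198.21902695, 1155.00005706])}
```

View pics/top0.png

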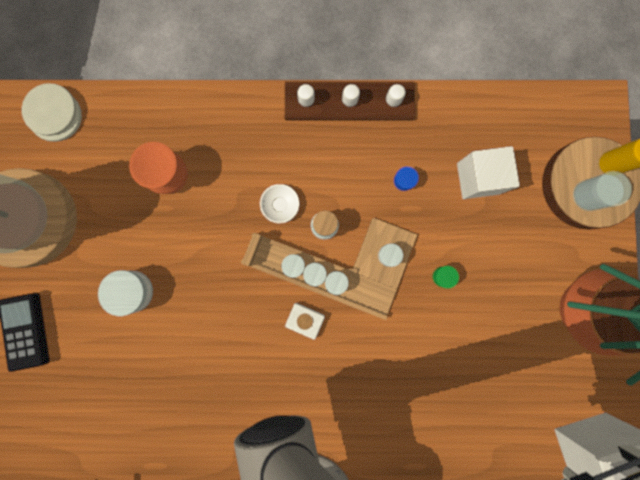

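View pics/side0.png

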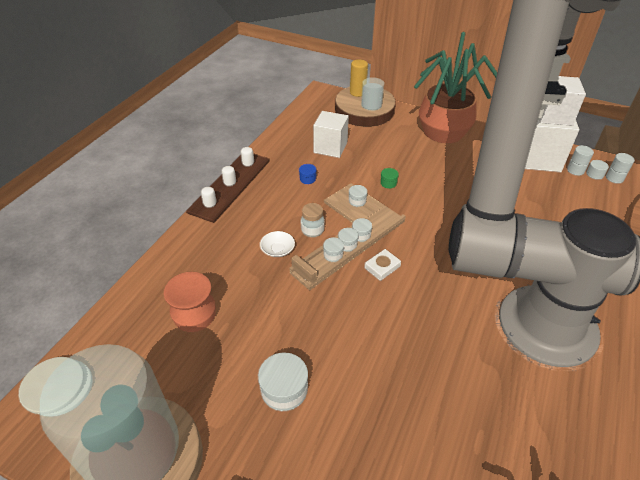

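The top view shows the display from the stop at (252,250) to the back end at (388,315). The row of three is at (292,266), (315,274) and (337,283). Candidates for the single tin:
- the silver tin on the apron, (391,254): this one fits the description
- a blue tin at (407,178) and a green tin at (446,276): wrong colours
- the jar candle at (325,225): beside the lane, so it isn't the tin

Next I measure these and crop in on the choice.

Run:
```python
from h import *
Z=np.load('top0.npz'); p,d=Z['p'],Z['d']
P=pts('top',d); z=P[...,2]
print('table z',np.median(z[330:350,200:250]), 'tin z',[z[y,x].round(1) for x,y in((391,254),(292,266),(315,274),(337,283))],'apron',z[280,375].round(1), 'stop',z[250,253].round(1))
m=((z>43)&(z<57)).astype(np.uint8); m[:210]=0;m[320:]=0;m[:,:235]=0;m[:,430:]=0
n,l,s,c=cv2.connectedComponentsWithStats(m)
for i in range(1,n):
    if s[i,4]>20: print(s[i],c[i].round(1),ray('top',c[i],50)[0].round(1))
# saturation mask for silver tins
hsv=cv2.cvtColor(p,cv2.COLOR_RGB2HSV)
m=((hsv[...,1]<70)&(hsv[...,2]>110)).astype(np.uint8); m[:210]=0;m[300:]=0;m[:,:235]=0;m[:,430:]=0
n,l,s,c=cv2.connectedComponentsWithStats(m)
for i in range(1,n):
    if s[i,4]>20: print('sil',s[i],c[i].round(1),ray('top',c[i],50)[0].round(1))
# board mask z 8..
m=((z>7)&(z<18)).astype(np.uint8); m[:210]=0;m[325:]=0;m[:,:235]=0;m[:,430:]=0
cv2.imwrite('pics/crop1.png',cv2.resize(np.hstack([p[200:330,230:430,::-1],cv2.cvtColor(m[200:330,230:430]*255,cv2.COLOR_GRAY2BGR)]),None,fx=2,fy=2,interpolation=cv2.INTER_CUBIC))
```

```text
table z 0.6216208175096336 tin z [np.float64(48.8), np.float64(48.9), np.float64(51.9), np.float64(53.7)] apron 11.5 stop 54.1
[312 220  26  18  55] [321.9 231.8] [589.1 -35.7  50. ]
[242 233  20  33 268] [251.3 248.9] [552.1 116.3  50. ]
[379 243  24  24 423] [390.9 254.7] [ 540.  -183.8   50. ]
[ 282  254   66   41 1255] [314.7 274. ] [498.4 -20.1  50. ]
sil [261 210  37  13 362] [279.2 215. ] [625.6  56.7  50. ]
sil [311 220  27  19 118] [321.6 232.7] [587.2 -35.1  50. ]
sil [378 243  26  24 476] [390.5 254.8] [ 539.8 -183.    50. ]
sil [ 281  254   68   41 1373] [314.6 274. ] [498.4 -20.   50. ]
```

View pics/crop1.png

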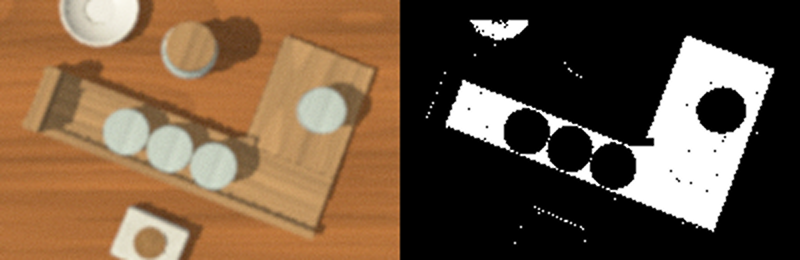

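The crop shows the silver tin alone on the light apron, at full-image pixel (391,255), and nothing else resembles it. Next I fit the display axes and convert the approach into tool units.

```bash
cat >> h.py <<'E'
def plan(xyz,T=None):
    o=bot.get_obs(); y=o['tcp_rot'][2]; R=cv2.Rodrigues(np.array([0,0,y]))[0]@np.diag([1,-1,-1])
    d=R.T@(np.array(xyz)-o['tool_pos']); print('tool shift mm',d.round(1),'shares',(d/500).round(4), 'turn share',None if T is None else round(-(T-y)/(np.pi/2),4))
E
python3 - <<'E'
from h import *
Z=np.load('top0.npz'); p,d=Z['p'],Z['d']; P=pts('top',d); z=P[...,2]
hsv=cv2.cvtColor(p,cv2.COLOR_RGB2HSV)
m=((hsv[...,1]<70)&(hsv[...,2]>110)).astype(np.uint8); m[:250]=0;m[300:]=0;m[:,:275]=0;m[:,355:]=0
v,u=np.nonzero(m); W=ray('top',np.c_[u,v],50)[:,:2]; c=W.mean(0); w,V=np.linalg.eigh(np.cov((W-c).T)); print('row',c,V[:,1],np.degrees(np.arctan2(V[0,1],V[1,1])))
f=((z>7)&(z<18)).astype(np.uint8); f[:215]=0;f[325:]=0;f[:,:255]=0;f[:,430:]=0
n,l,s,_=cv2.connectedComponentsWithStats(f); k=1+s[1:,4].argmax()
cs=max(cv2.findContours((l==k).astype(np.uint8),cv2.RETR_EXTERNAL,cv2.CHAIN_APPROX_NONE)[0],key=len)[:,0]
W=ray('top',cs,12)[:,:2]
a=0.375
for it in range(3):
    ey=np.array([np.sin(a),np.cos(a)]); ex=np.array([np.cos(a),-np.sin(a)]); D=np.c_[(W-c)@ex,(W-c)@ey]
    b=D[(D[:,1]<-160)&(abs(D[:,0]-60)<80)]; s1=np.polyfit(b[:,0],b[:,1],1)   # back edge
    g=D[(D[:,0]<-15)&(abs(D[:,1]+20)<110)]; s2=np.polyfit(g[:,1],g[:,0],1)  # -x wall
    r=D[(D[:,0]>140)]; 
    print(np.degrees(a),'back',s1,'wall',s2,len(b),len(g),'far x',np.median(r[:,0]), 'stop?',D[:,1].max())
    a+= -np.arctan(s1[0])*0.5+np.arctan(s2[0])*0.5
st=np.array([539.8,-183.4]); print('single disp rel row',(st-c)@ex,(st-c)@ey)
plan([330,-330,230]); plan([593,-205,150],-a)
E
```

```text
row [498.38552296 -19.90613496] [0.36054863 0.93274042] 21.133892957027097
21.48591731740587 back [ 2.70686725e-03 -1.80061446e+02] wall [ 2.11658649e-02 -2.32254356e+01] 68 42 far x 164.95471993104985 stop? -54.54356958091326
22.014638311383383 back [ 1.21427518e-02 -1.80102612e+02] wall [ 1.20357238e-02 -2.32133128e+01] 68 42 far x 166.2323798659607 stop? -54.785825550796176
22.011572632677325 back [ 1.20892467e-02 -1.80102495e+02] wall [ 1.20886558e-02 -2.32133775e+01] 68 42 far x 166.22826445182127 stop? -54.784434306959135
single disp rel row 99.67219670006277 -136.05460675217904
tool shift mm [191.8 -99.2   7.1] shares [ 0.3835 -0.1984  0.0142] turn share None
tool shift mm [ 482.  -123.    87.1] shares [ 0.964  -0.2461  0.1742] turn share 0.4749
```

Call:
step_arm:
  deltas:
    - [0.25,0.076,-0.04,0,0]
    - [0.25,0.076,-0.04,0,0]
    - [0.25,0.076,-0.04,0,0]
    - [0.25,0.076,-0.04,0,0]
    - [0.25,0.076,-0.04,0,0]

```text
time: 0.6
tool_pos: [328.9, -328.7, 237.5]
tcp_rot: [-3.141, 0.0, 0.361]
contact_force: [1.0, -0.4, -0.8]
grip_width: 56.3
finger_force: 0.0
```

Call:
step_arm:
  deltas:
    - [0.25,0.08,-0.007,0.015,0]
    - [0.25,0.08,-0.007,0.015,0]
    - [0.25,0.08,-0.007,0.015,0]
    - [0.25,0.08,-0.007,0.015,0]
    - [0.25,0.08,-0.007,0.015,0]
    - [0.25,0.08,-0.007,0.015,0]
    - [0.25,0.08,-0.007,0.015,0]

```text
time: 1.3
tool_pos: [582.6, -207.2, 184.4]
tcp_rot: [-3.141, 0.001, 0.362]
contact_force: [0.0, -0.4, 0.3]
grip_width: 22.9
finger_force: 0.0
```

Call:
step_arm:
  deltas:
    - [0.25,0,0,0,0.08]
    - [0.25,0,0,0,0.08]
    - [0.25,0,0,0,0.08]
    - [0.25,0,0,0,0.08]
    - [0.25,0,0,0,0.08]
    - [0.25,0,0,0,0.07]
    - [0.25,0,0,0,0]
    - [0.25,0,0,0,0]

```text
time: 2.1
tool_pos: [581.2, -208.1, 184.9]
tcp_rot: [-3.142, 0.001, -0.374]
contact_force: [-0.2, 0.0, -0.3]
grip_width: 22.8
finger_force: 0.0
```

Run:
```python
from h import *
o=bot.get_obs(); print(o['tool_pos'],o['tcp_rot'],o['grip_width'],o['time'],o['joint_positions'])
plan([593,-205,41],-.375)
```

```text
[ 581.20119967 -208.14361562  184.85334172] [-3.14156643e+00  7.11407239e-04 -3.73520220e-01] 22.77069631685736 2.1 [-4.67948841e-01  5.53688153e-01  1.33129026e+00 -4.30691083e-05
  1.25732495e+00  1.47638101e+00]
tool shift mm [  9.8  -7.2 143.9] shares [ 0.0197 -0.0145  0.2877] turn share 0.0009
```

Call:
step_arm:
  deltas:
    - [0.25,0.022,-0.015,0.04,0]
    - [0.25,0,0,0.08,0]
    - [0.25,0,0,0.08,0]
    - [0.25,0,0,0.05,0]
    - [0.25,0,0,0.038,0]
    - [0.25,0,0,0,0]
    - [0.25,0,0,0,0]

```text
time: 2.8
tool_pos: [594.5, -205.4, 41.5]
tcp_rot: [3.142, 0.0, -0.375]
contact_force: [-0.0, 0.3, 0.3]
grip_width: 23.1
finger_force: 0.0
```

Run:
```python
from h import *
o=bot.get_obs(); print(o['tool_pos'],o['contact_force'])
a=.375; ex=np.array([np.cos(a),-np.sin(a)]); ey=np.array([np.sin(a),np.cos(a)]); c=np.array([498.4,-19.9]); q=o['tool_pos'][:2]-c; print('disp',q@ex,q@ey)
p,d=bot.capture('side'); cv2.imwrite('pics/s1.png',cv2.resize(p[150:300,250:450,::-1],None,fx=3.5,fy=3.5))
```

```text
[ 594.50873468 -205.39428032   41.48580466] [-0.03820508  0.28541511  0.31115911]
disp 157.37136933578665 -137.40185234032472
```

View pics/s1.png

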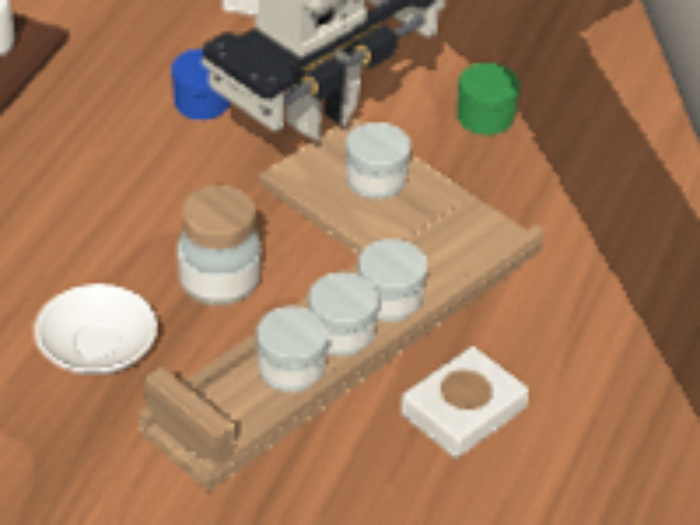

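Run:
```python
from h import *
R,t,f,cx,cy=cam('side'); a=.375; ey=np.array([np.sin(a),np.cos(a),0])
for n,X in dict(tipc=[594.5,-205.4,30],tA=np.array([594.5,-205.4,30])+21*ey,tB=np.array([594.5,-205.4,30])-21*ey,tin=[540,-183.6,50],tin2=[498.4,-20,50]).items():
    q=R@np.array(X,float)+t; print(n,((q[:2]/q[2]*f+[cx,cy]-[250,150])*3.5).round())
```

```text
tipc [323. 123.]
tA [304. 135.]
tB [341. 111.]
tin [377. 139.]
tin2 [342. 292.]
```

Call:
step_arm:
  deltas:
    - [0.25,-0.01,-0.003,0,0]
    - [0.25,-0.01,0,0,0]
    - [0.25,-0.01,0,0,0]
    - [0.25,-0.008,0,0,0]
    - [0.25,-0.006,0,0,0]
    - [0.25,-0.006,0,0,0]
    - [0.25,-0.006,0,0,0]
    - [0.25,-0.006,0,0,0]

```text
time: 3.65
tool_pos: [566.0, -192.6, 41.3]
tcp_rot: [3.141, -0.001, -0.377]
contact_force: [0.7, 1.1, 0.2]
grip_width: 23.3
finger_force: 0.3
```

Call:
step_arm:
  deltas:
    - [0.25,-0.01,0,0,0]
    - [0.25,-0.01,0,0,0]
    - [0.25,-0.01,0,0,0]
    - [0.25,-0.01,0,0,0]
    - [0.25,-0.01,0,0,0]
    - [0.25,-0.01,0,0,0]
    - [0.25,-0.01,0,0,0]
    - [0.25,-0.01,0,0,0]

```text
time: 4.45
tool_pos: [528.5, -177.6, 41.2]
tcp_rot: [3.142, -0.0, -0.376]
contact_force: [1.4, -0.7, 0.3]
grip_width: 23.1
finger_force: 0.3
```

Call:
step_arm:
  deltas:
    - [0.25,-0.01,0,0,0]
    - [0.25,-0.01,0,0,0]
    - [0.25,-0.01,0,0,0]
    - [0.25,-0.008,0,0,0]
    - [0.25,-0.006,0,0,0]
    - [0.25,0,0,0,0]

```text
time: 5.05
tool_pos: [507.9, -169.5, 41.2]
tcp_rot: [3.142, 0.001, -0.376]
contact_force: [-0.0, -0.3, 0.2]
grip_width: 22.6
finger_force: 0.0
```

```bash
cat >> h.py <<'E'
def look(tag):
    o=bot.get_obs(); a=.375; ex=np.array([np.cos(a),-np.sin(a)]); ey=np.array([np.sin(a),np.cos(a)]); c=np.array([498.4,-19.9]); q=o['tool_pos'][:2]-c
    print('t',o['time'],'tcp disp',q@ex,q@ey,o['tool_pos'][2],o['contact_force'])
    for n in('top','side'):
        p,d=bot.capture(n); cv2.imwrite(f'pics/{tag}{n}.png',cv2.resize(p[200:330,230:430,::-1] if n=='top' else p[150:300,250:450,::-1],None,fx=3,fy=3))
        hsv=cv2.cvtColor(p,cv2.COLOR_RGB2HSV); P=pts(n,d)
        m=((hsv[...,1]<70)&(hsv[...,2]>110)&(abs(P[...,2]-50)<9)&(abs(P[...,0]-520)<70)&(P[...,1]<110)&(P[...,1]>-260)).astype(np.uint8)
        k,l,s,cc=cv2.connectedComponentsWithStats(m)
        for i in range(1,k):
            if s[i,4]>40:
                w=ray(n,cc[i],50)[0][:2]-c; print(n,s[i],'disp',(w@ex).round(1),(w@ey).round(1))
E
python3 -c "
from h import *
look('a')"
```

```text
t 5.05 tcp disp 63.672566592168735 -135.727158401739 41.181937945438854 [-0.00448841 -0.32290793  0.22131241]
top [314 232  22   6  44] disp 86.3 11.1
top [ 282  254   66   41 1258] disp 0.1 -0.1
top [381 286   8   9  42] disp 23.7 -150.7
side [357 192  28  20 279] disp 34.0 -127.5
side [314 216  10  11  56] disp 79.8 23.1
side [324 218  48  37 785] disp -4.7 7.2
```

View pics/aside.png

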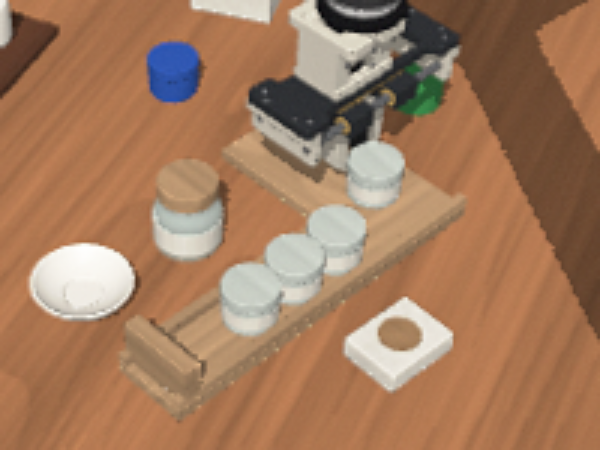

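The tin, with its top centre at crop (375,162), is nested against the two fingers. It's still upright and partway into the lane, and the row hasn't moved.

Run:
```python
from h import *
a=.375; ex=np.array([np.cos(a),-np.sin(a)]); ey=np.array([np.sin(a),np.cos(a)]);c=np.array([498.4,-19.9])
for u in((375,162),(250.5,287),(295,256),(337,228)):
    w=ray('side',np.array(u)/3+[250,150],50)[0][:2]-c; print(w@ex,w@ey)
```

```text
27.982461207523187 -129.19592676460954
-5.87420201301271 54.850026263751296
-5.589348592703568 3.773681153213849
-6.349057234341122 -45.258136344575234
```

Call:
step_arm:
  deltas:
    - [0.25,-0.01,0,0,0]
    - [0.25,-0.01,0,0,0]
    - [0.25,-0.01,0,0,0]
    - [0.25,-0.01,0,0,0]
    - [0.25,-0.01,0,0,0]
    - [0.25,-0.006,0,0,0]
    - [0.25,-0.006,0,0,0]
    - [0.25,0,0,0,0]

```text
time: 5.95
tool_pos: [479.2, -158.1, 41.2]
tcp_rot: [3.142, 0.001, -0.376]
contact_force: [0.6, 0.4, -0.3]
grip_width: 22.8
finger_force: 0.0
```

```bash
python3 -c "
from h import *
look('b')"
```

```text
t 5.95 tcp disp 32.71351595071296 -135.66417273435235 41.18346945759637 [ 0.60162851  0.41264985 -0.29367293]
top [314 232  21   6  43] disp 85.6 11.3
top [ 282  254   65   41 1102] disp -1.2 8.1
side [366 198  22  19 165] disp 14.1 -124.9
side [314 216  10  11  51] disp 80.5 21.3
side [324 218  48  37 789] disp -4.7 6.8
```

View pics/bside.png

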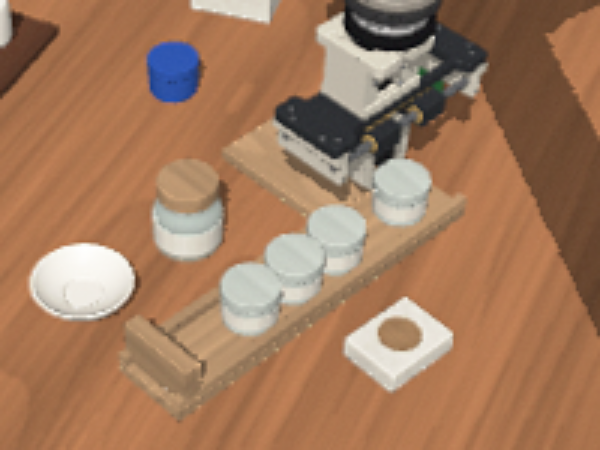

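Call:
step_arm:
  deltas:
    - [0.25,0.02,0,0,0]
    - [0.25,0.03,0,0,0]
    - [0.25,0.04,0,0,0]
    - [0.25,0,0,-0.09,0]
    - [0.25,0,0,-0.09,0]
    - [0.25,-0.07,0.05,0,0]
    - [0.25,-0.084,0.065,0,0]
    - [0.25,0,0,0,0]

```text
time: 6.85
tool_pos: [427.1, -199.2, 130.9]
tcp_rot: [-3.142, 0.005, -0.379]
contact_force: [-0.1, -0.5, -0.1]
grip_width: 22.8
finger_force: 0.0
```

Call:
step_arm:
  deltas:
    - [0.25,0,0,0,-0.09]
    - [0.25,0,0,0,-0.09]
    - [0.25,0,0,0,-0.09]
    - [0.25,0,0,0,-0.09]
    - [0.25,0,0,0,-0.09]
    - [0.25,0,0,0,-0.09]
    - [0.25,0,0,0,-0.09]
    - [0.25,0,0,0,-0.09]

```text
time: 7.65
tool_pos: [432.7, -199.6, 131.3]
tcp_rot: [3.141, -0.0, 0.76]
contact_force: [0.6, -0.2, 0.3]
grip_width: 23.0
finger_force: 0.0
```

Call:
step_arm:
  deltas:
    - [0.25,0,0,0,-0.09]
    - [0.25,0,0,0,-0.09]
    - [0.25,0,0,0,-0.09]
    - [0.25,0,0,0,-0.01]
    - [0.25,0,0,0,0]

```text
time: 8.15
tool_pos: [432.3, -199.4, 131.3]
tcp_rot: [3.141, 0.0, 1.191]
contact_force: [-0.4, -0.3, 1.2]
grip_width: 23.0
finger_force: 0.0
```

```bash
python3 -c "
from h import *
look('c'); print(bot.get_obs()['tcp_rot'])
c=np.array([498.4,-19.9]);a=.375
w=c-196*np.array([np.sin(a),np.cos(a)])
plan([*w,41.2],1.1958)"
```

```text
t 8.15 tcp disp 4.232839710586445 -191.22274184447014 131.26140695995156 [-0.37608783 -0.31698857  1.20762717]
top [315 232  21   6  46] disp 85.8 11.2
top [ 282  254   66   41 1254] disp 0.1 -0.0
top [362 285  24  12 228] disp 11.8 -130.0
side [375 203  13  14 112] disp 7.9 -125.5
side [314 216  10  10  50] disp 80.5 22.1
side [324 218  48  37 787] disp -4.9 6.9
[3.14134950e+00 3.57757252e-05 1.19156059e+00]
tool shift mm [-4.8 -3.9 90. ] shares [-0.0096 -0.0078  0.1801] turn share -0.0027
```

View pics/cside.png

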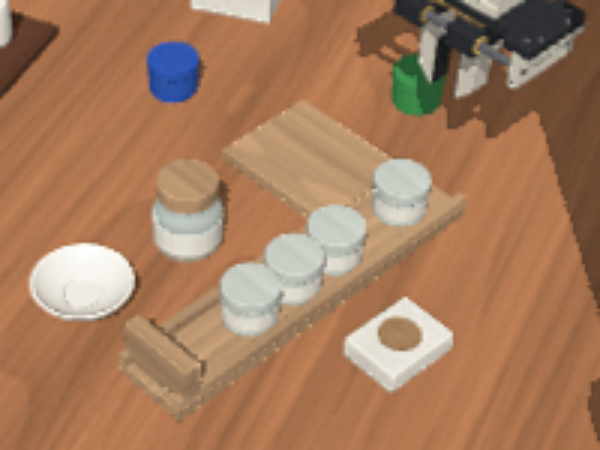

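The single tin at crop (402,180) now stands in line behind the row, upright and clear of the fingers. Next the fingers go down behind it at (0,-196), clear of its back edge at -161.

Call:
step_arm:
  deltas:
    - [0.25,-0.01,-0.008,0.04,-0.003]
    - [0.25,0,0,0.06,0]
    - [0.25,0,0,0.05,0]
    - [0.25,0,0,0.03,0]
    - [0.25,0,0,0,0]
    - [0.25,0,0,0,0]

```text
time: 8.85
tool_pos: [426.4, -202.5, 41.5]
tcp_rot: [3.142, 0.0, 1.198]
contact_force: [0.9, -0.2, -0.3]
grip_width: 23.1
finger_force: 0.0
```

Call:
step_arm:
  deltas:
    - [0.25,0.01,0,0,0]
    - [0.25,0.01,0,0,0]
    - [0.25,0.01,0,0,0]
    - [0.25,0.006,0,0,0]
    - [0.25,0.006,0,0,0]
    - [0.25,0.006,0,0,0]
    - [0.25,0.006,0,0,0]
    - [0.25,0,0,0,0]

```text
time: 9.65
tool_pos: [436.0, -176.9, 41.2]
tcp_rot: [-3.142, 0.0, 1.199]
contact_force: [-0.3, -0.4, -0.4]
grip_width: 23.1
finger_force: 0.0
```

```bash
python3 -c "
from h import *
look('d'); print(bot.get_obs()['tcp_rot'])"
```

```text
t 9.65 tcp disp -0.5735679461134712 -168.91875381677366 41.1875680866636 [-0.31384632 -0.42422766 -0.37644071]
top [314 232  22   6  48] disp 85.8 11.3
top [ 282  254   66   41 1255] disp 0.1 -0.2
top [362 285  18  12 180] disp 10.7 -125.5
side [375 198  12  19 128] disp 10.3 -130.9
side [314 216  10  10  54] disp 80.6 22.1
side [324 218  48  37 783] disp -4.8 7.5
[-3.14158971e+00  1.15830371e-04  1.19921957e+00]
```

View pics/dside.png

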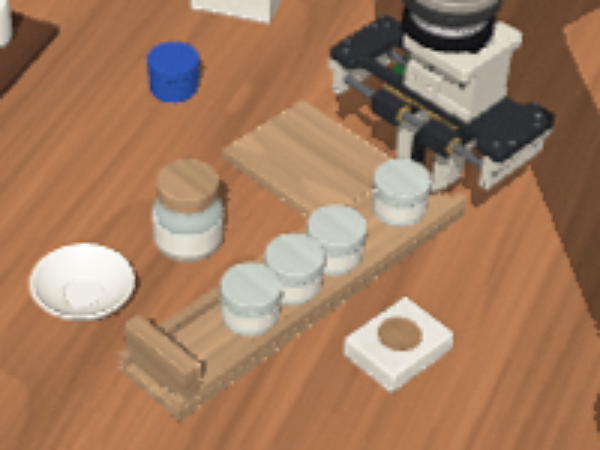

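Call:
step_arm:
  deltas:
    - [0.25,0.008,0.001,0,0]
    - [0.25,0.008,0,0,0]
    - [0.25,0.008,0,0,0]
    - [0.25,0.008,0,0,0]
    - [0.25,0.008,0,0,0]
    - [0.25,0.008,0,0,0]
    - [0.25,0.006,0,0,0]
    - [0.25,0.006,0,0,0]

```text
time: 10.55
tool_pos: [447.4, -149.1, 41.2]
tcp_rot: [3.142, 0.0, 1.199]
contact_force: [-1.1, -0.7, 0.2]
grip_width: 22.7
finger_force: 0.2
```

Call:
step_arm:
  deltas:
    - [0.25,0.005,0,0,0]
    - [0.25,0.005,0,0,0]
    - [0.25,0.005,0,0,0]
    - [0.25,0.005,0,0,0]
    - [0.25,0.005,0,0,0]
    - [0.25,0.005,0,0,0]
    - [0.25,0.005,0,0,0]
    - [0.25,0.005,0,0,0]

```text
time: 11.35
tool_pos: [454.6, -130.7, 41.2]
tcp_rot: [3.141, 0.0, 1.199]
contact_force: [0.2, -1.9, -0.1]
grip_width: 23.2
finger_force: 1.0
```

```bash
python3 -c "
from h import *
look('e'); print(bot.get_obs()['tcp_rot'])"
```

```text
t 11.35 tcp disp -0.16653850978605383 -119.09767521504094 41.23109043451144 [ 0.20862116 -1.86164991 -0.14802343]
top [314 232  22   6  43] disp 85.8 12.1
top [ 276  252   75   42 1326] disp 0.2 9.3
side [ 320  206   60   51 1021] disp -3.6 -1.7
side [314 216  10  11  53] disp 80.3 22.3
[ 3.14152466e+00 -1.61107844e-04  1.19920866e+00]
```

View pics/eside.png

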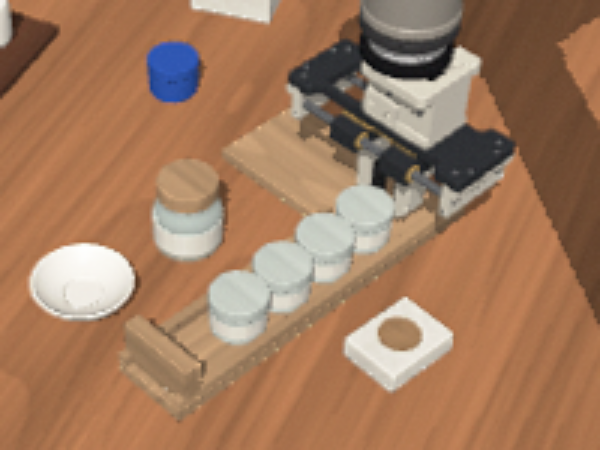

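All four tins, from crop (238,298) to (365,206), now touch and move as one train. About 52 mm remain to the stop.

Call:
step_arm:
  deltas:
    - [0.25,0.006,0,0,0]
    - [0.25,0.006,0,0,0]
    - [0.25,0.006,0,0,0]
    - [0.25,0.006,0,0,0]
    - [0.25,0.006,0,0,0]
    - [0.25,0.006,0,0,0]
    - [0.25,0.006,0,0,0]
    - [0.25,0.006,0,0,0]

```text
time: 12.25
tool_pos: [463.3, -108.2, 41.2]
tcp_rot: [-3.142, 0.0, 1.199]
contact_force: [-1.4, -1.1, -0.2]
grip_width: 23.4
finger_force: 1.1
```

Call:
step_arm:
  deltas:
    - [0.25,0.006,0,0,0]
    - [0.25,0.006,0,0,0]
    - [0.25,0.006,0,0,0]
    - [0.25,0.006,0,0,0]
    - [0.25,0.005,0,0,0]
    - [0.25,0.004,0,0,0]
    - [0.25,0.003,0,0,0]
    - [0.25,0.003,0,0,0]

```text
time: 13.05
tool_pos: [470.4, -90.2, 41.2]
tcp_rot: [3.142, 0.0, 1.199]
contact_force: [-1.5, -2.6, 0.5]
grip_width: 23.2
finger_force: 1.1
```

Call:
step_arm:
  deltas:
    - [0.25,0.003,0,0,0]
    - [0.25,0.002,0,0,0]
    - [0.25,0.002,0,0,0]
    - [0.25,0,0,0,0]

```text
time: 13.45
tool_pos: [471.7, -86.9, 41.2]
tcp_rot: [3.142, -0.0, 1.199]
contact_force: [-0.9, -1.9, 0.0]
grip_width: 23.3
finger_force: 0.7
```

```bash
python3 -c "
from h import *
look('f'); print(bot.get_obs()['tcp_rot'])"
```

```text
t 13.45 tcp disp -0.33928892199384036 -72.09008900012944 41.203896111329904 [-0.86596691 -1.91716107  0.04839175]
top [314 232  22   6  44] disp 85.9 11.9
top [ 256  244   64   40 1199] disp -0.3 63.9
side [ 305  215   69   53 1110] disp -4.6 39.8
side [313 216  11  10  53] disp 80.3 22.1
[ 3.14149017e+00 -1.20016662e-04  1.19898222e+00]
```

Call:
step_arm:
  deltas:
    - [0.25,0.002,0,0,0]
    - [0.25,0.002,0,0,0]
    - [0.25,0.002,0,0,0]
    - [0.25,0,0,0,0]

```text
time: 13.95
tool_pos: [472.8, -84.1, 41.2]
tcp_rot: [3.142, 0.0, 1.199]
contact_force: [-1.0, -1.0, 0.0]
grip_width: 22.9
finger_force: 0.8
```

Call:
step_arm:
  deltas:
    - [0.25,0.002,0,0,0]
    - [0.25,0.002,0,0,0]
    - [0.25,0,0,0,0]

```text
time: 14.25
tool_pos: [473.2, -83.2, 41.2]
tcp_rot: [-3.142, 0.002, 1.2]
contact_force: [-2.8, -8.1, 1.9]
grip_width: 23.1
finger_force: 3.5
```

The force jumped to about 8.6 N and the motion stalled, so the train has reached the stop. I'll back off slowly, lift clear and check.

Call:
step_arm:
  deltas:
    - [0.25,-0.002,0,0,0]
    - [0.25,-0.004,0,0,0]
    - [0.25,-0.01,0,0,0]
    - [0.25,-0.03,0,0,0]
    - [0.25,-0.05,0,0,0]
    - [0.25,-0.03,0,-0.06,0]
    - [0.25,-0.06,0,-0.08,0]
    - [0.25,-0.08,0,-0.08,0]

```text
time: 15.05
tool_pos: [426.4, -202.2, 147.9]
tcp_rot: [-3.141, -0.001, 1.2]
contact_force: [1.7, -0.9, -0.4]
grip_width: 22.7
finger_force: 0.0
```

Run:
```python
from h import *
look('g')
a,b=cv2.imread('pics/gtop.png'),cv2.imread('pics/gside.png')
a=cv2.resize(a,(400,260)); b=cv2.resize(b[150:450,50:450],(400,300)); cv2.imwrite('pics/g.png',cv2.resize(np.vstack([a,b]),(400,560)))
```

```text
t 15.05 tcp disp -0.22195960489484323 -195.98524691469072 147.94735434789993 [ 1.7007227  -0.85400743 -0.41537766]
top [314 232  22   6  46] disp 85.8 11.7
top [ 254  244   89   48 1684] disp 0.1 38.5
side [314 216  10  10  51] disp 80.7 21.8
side [ 304  221   64   48 1067] disp -4.7 45.8
```

View pics/g.png

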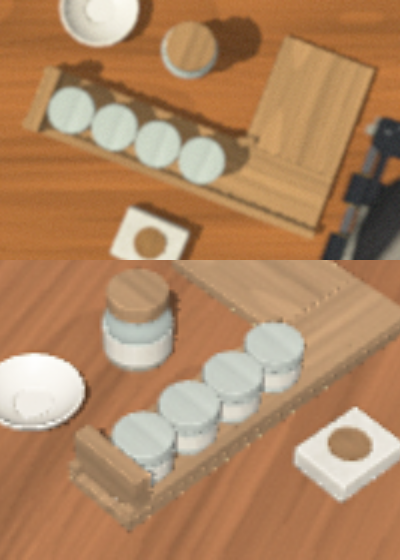

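The view shows the four tins touching in the lane, from crop (71,110) to (202,160). The first is against the stop, the bystanders haven't moved, and the robot is clear.

```bash
python3 -c "
from plant import bot
print(bot.close_job())"
```

```text
the job is handed in; nothing more can be done
None
```

The job is handed in: the single tin was pushed into the lane and all four tins now stand touching, with the first against the end stop; nothing else was moved, and it took about 15 s.

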